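# Clamp a bearing cap with a cam strap

### The job

The bearing cap lies in the nest of the small clamping fixture. Push the clamp strap round with the outside of a finger until it lies over the cap against its stop pin, and only then push the cam lever all the way down with a fingertip so that the foot of the strap presses on the cap. Do it without forcing, leave the cap lying in its nest and the loose parts round the fixture where they are, and take the hand away.

Things in the scene. Friction and masses are not known exactly. Their poses are not given: they have to be found in the camera images.
- clamp_fixture: fixed fixture: grey base plate 190 x 100 x 12 mm with a post 28 mm thick (44 at its foot) and a nest of low dowels 70 mm from it. Origin: on the work surface, on the post axis, about which the strap swings; +x points from the post over the nest (base reaches 140 mm that way, 50 mm the other ways), z up. Place and yaw vary. A stop pin 9 mm thick, 64 mm high, stands at x 42, y -16 mm
- strap (a joint): angle of the clamp strap about the upright post axis, rad: 0 = along the fixture's +x over the cap, against the stop pin (end of travel); grows as it opens anticlockwise seen from above, to the left, up to 1.85. Starts open at 1.1 to 1.7. Turns with light friction (about 1.5 N at its end), stays where it is left
- strap_end (a point): point inside the strap on its centre line, half-way up, 95 mm from the post axis. The strap is a steel bar 22 mm wide, 18 mm high, its underside 56 mm above the work surface while the lever is up; it reaches 108 mm from the post axis. 70 mm from the axis a round nut 20 mm wide stands on it, up to 86 mm high, and a foot hangs below it
- cam_lever (a joint): angle of the cam lever, rad: 0 = stands up, leaning 10 degrees back, away from the strap's free end; grows as it is pushed back and down, away from that end, to 1.31 = fully down (end of travel, 5 degrees above level). Starts at 0 to 0.2. Takes about 4 N near its end and stays where it is left; it draws the strap about 3.7 mm down, which presses the sprung foot on the cap
- lever_end (a point): end of the cam lever, 88 mm from its pivot, a level pin across the strap, on the post axis, 88 mm above the work surface. The lever turns with the strap and swings in the upright plane along it. From 32 to 88 mm from the pivot it is a black paddle 20 mm wide (across the strap), 11 mm thick
- pressure_foot: sprung rubber foot below the strap, 16 mm wide, 2 mm clear of the cap until the lever is pushed; its origin lies on the post axis at the work surface, not at the foot
- cap_centre (a point): centre of the brown bearing cap, 60 x 17 x 20 mm, which lies loose between the dowels of the nest, across the fixture's x, with its top 38 mm above the work surface
- spare_cap: bystander: a second, equal cap on the work surface right of the fixture, 60 x 17 x 20 mm; origin at the centre of its underside
- tappet: bystander: grey bucket tappet, 34 mm wide, 26 mm high, on the work surface left of the nest end; origin at the centre of its underside
- spring: bystander: dark coil spring standing upright beyond the fixture, 29 mm wide, 46 mm high; origin at the centre of its underside
- plug: bystander: spark plug lying right of the fixture, 70 mm long, 24 mm wide; origin at its underside

How it is judged:
By the outcome, as a careful person would: the job done as asked, in the order asked, and still so for the second after the job is handed in, with the robot touching nothing.
It also fails if it takes over 45 s, if anything falls off the work surface, if the arm or the gripper's body presses on something with over 40 N, if the wrist force passes 120 N, or if a joint passes its speed limit or range.

### The arm

A 6-joint arm with a two-finger parallel gripper is mounted at the origin on a cart in front of the work surface, level with it; the furniture and walls round the work are solid. World frame = base frame: x ahead of the robot, y to its left, z up, the work surface at z = 0. Lengths are in m, angles in rad, forces in N, time in s.
With the tool pointing down it reaches from about 0.275 to 0.75 m from the base axis. Payload 10.2 kg.
Tool frame: the origin (TCP) lies between the finger pads; the fingertips stand 22 mm ahead of it and the grasp point (between the pads) lies 3 mm ahead of it; z points along the fingers, y is the direction in which the jaws open and shut (so a half turn about z gives the same grasp; the last joint's range is limited). The gripper opens to 85 mm and grips with 20 to 120 N. Pads are 22 mm wide; open, the fingers measure 114 mm over their backs; the gripper's body (76 mm by 85 mm) begins 54 mm behind the grasp point. The pads swing forward as they close: fully open they stand 13 mm farther back than shut.
Start: joints at [1.049, 0.313, 1.498, -0, 1.331, -0.223], TCP at [0.155, 0.502, 0.253] pointing down, gripper open.
Joint ranges: [-2.94, 2.94], [-0.97, 2.17], [0.19, 2.56], [-1.23, 4.37], [0.02, 3.11], [-2.88, 2.88]. Speed limits (rad/s): [2.39, 2.39, 3.01, 3.14, 3.14, 3.14].

### API

Orientations are given as a unit quaternion [x, y, z, w].
In Python, from cell import bot gives the robot as it stands.
- The arm moves only by the tool drive_tool, never from a script. Its argument "deltas" is a list of rows, each an object of numbers: "tx", "ty", "tz": the shift along the tool's x, y, z in cm; "twist": the turn about the tool's z in rad. A call has 1 to 8 rows; each row is the pose to reach, as a shift and turn from the pose commanded when the call began, along the tool's axes at that moment; what a row does not reach only later rows make up. A row lasts 1/8 s, in which the tool goes at most 62.5 mm and 10.7 degrees, less where a joint would pass 70% of its speed; a pose out of reach is approached as far as the arm can. A call with a gripper value outside its range is refused whole. "claw" is the gripper command: -1 is fully open, 1 is shut, values between are in proportion, set as the call begins (left out, the last holds). The fingers move at their own pace and stop on an object; "force" is the grip in N (left out, the last holds). Time passes only in rows, so rows that repeat a pose let the fingers close. It gives the time, the measured TCP pose, the force and the opening at its end, in the units of the state.
- bot.get_state(): the state, without advancing time (a new reading comes with each control period).
- bot.get_image(name): name is "scene" or "top" or "wrist"; returns a dict with "frame" (400x640x3 uint8, blue, green, red), "z_map" (400x640 float32, m along the optical axis (not along the pixel's ray), 0 where there is no reading), "K" (3x3 intrinsics, pixels), "R" (3x3) and "t" (3): a world point X has camera coordinates R X + t. Camera axes: x right, y down, z forward; pixel columns grow to the right and rows downward; lengths in m; the calibration is good to about 2 mm. A picture is of the moment at which its call begins.
- bot.finish_job(): hands the job in, once; it reports no verdict.
The state is a dict: "t": time; "joints": joint angles; "dq": joint speeds; "effort": joint torques, N m; "eef_pos": TCP position; "tcp_rot": TCP orientation; "force": force on the tool from outside, world axes, zero at the start; "ft_torque": the same for the moment, N m; "width": opening from 0.0 (shut) to 1.0 (fully open).
Only numpy, scipy, OpenCV 4.12 (cv2) and the standard library are available. Lean on these libraries where they do the work, as an engineer would, in place of code of your own. Each camera call takes 0.05 s, during which the arm holds its last target.

## Working session

There is one attempt and no reset: what is moved stays moved. The work goes in short steps, Python scripts to look and compute and a tool call to move; the robot and the scene stay as the last step left them, time stands still between calls to the robot, and variables do not carry over. Pictures are saved under pics/ and viewed, and the job is handed in when it is done.

Besides the shell and the picture viewer there is one more tool, called by a JSON object that holds its "api" and its "payload", one argument or row to a line. drive_tool: Moves the arm, as the interface text tells. Its arguments: {"type":"object","properties":{"deltas":{"type":"array","items":{"type":"object","properties":{"tx":{"type":"number"},"ty":{"type":"number"},"tz":{"type":"number"},"twist":{"type":"number"}}}},"claw":{"type":"number"},"force":{"type":"number"}},"required":["deltas"]}

```bash
mkdir -p pics
cat > h.py <<'E'
import numpy as np,cv2
from cell import bot
def grab(n,tag):
    d=bot.get_image(n); cv2.imwrite(f'pics/{tag}.png',d['frame']); np.savez(f'pics/{tag}.npz',**{k:np.array(v) for k,v in d.items()}); return d
def pt(d,u,v):
    z=float(d['z_map'][v,u]); c=np.linalg.inv(d['K'])@np.array([u,v,1.])*z
    return np.array(d['R']).T@(c-d['t'])
def ray(d,u,v,h):
    R=np.array(d['R']);o=-R.T@np.array(d['t']);r=R.T@np.linalg.inv(d['K'])@np.array([u,v,1.]);return o+r*(h-o[2])/r[2]
def proj(d,X):
    c=np.array(d['R'])@np.array(X)+d['t'];p=np.array(d['K'])@c;return p[:2]/p[2]
def cloud(d):
    z=d['z_map'];v,u=np.mgrid[:z.shape[0],:z.shape[1]]
    c=np.stack([u,v,np.ones_like(u)],-1)@np.linalg.inv(d['K']).T*z[...,None]
    P=(c-np.array(d['t']))@np.array(d['R']);P[z<=0]=np.nan;return P
E
python3 - <<'E'
from h import *
for n in('scene','top','wrist'):
    d=grab(n,n+'0');print(n,-np.array(d['R']).T@d['t'])
s=bot.get_state();print(s)
E
```

```text
scene [0.29182962 0.78272441 0.7578816 ]
top [0.50676536 0.27863235 0.96317738]
wrist [0.08533107 0.52439746 0.37307789]
{'t': 0.15, 'joints': array([ 1.04857625e+00,  3.13318514e-01,  1.49820491e+00, -1.88232165e-05,
        1.33098023e+00, -2.23378408e-01]), 'dq': array([ 0.00038579, -0.0024464 , -0.00250747,  0.00085421, -0.00044308,
       -0.0009649 ]), 'effort': array([ 1.51840992e-03, -4.12365103e+01, -2.59793383e+01, -1.68370907e-04,
        3.24568769e-03,  5.67458134e-07]), 'eef_pos': array([0.1544956 , 0.50159672, 0.25288974]), 'tcp_rot': array([ 1.48863215e-01,  9.88857692e-01, -4.27543290e-04, -1.57391179e-04]), 'force': array([ 0.03662063, -0.72678379,  0.3904939 ]), 'ft_torque': array([-0.00667075,  0.04838532, -0.00364243]), 'width': 1.0022411606084791}
```

View pics/scene0.png

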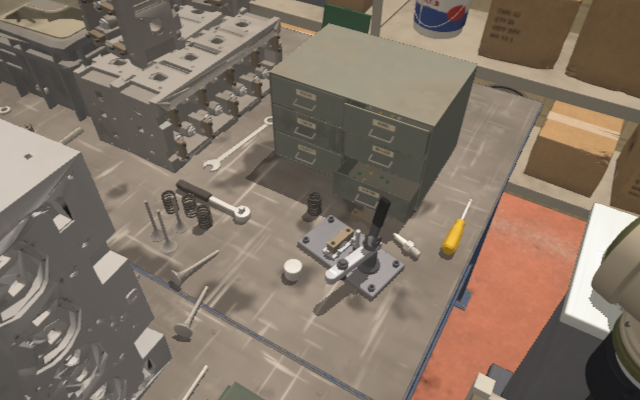

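View pics/top0.png

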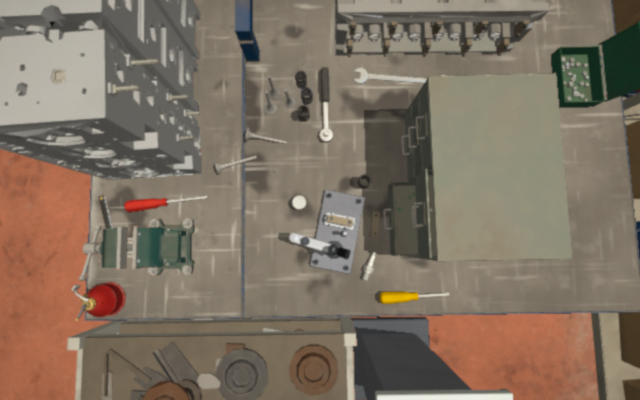

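View pics/wrist0.png

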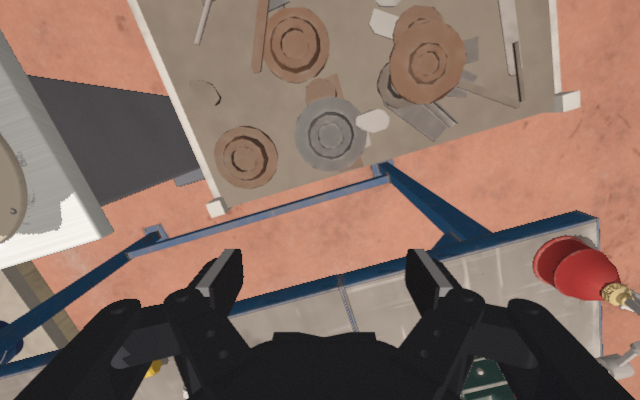

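The scene picture shows the fixture at about (355,255), with the tappet at (292,270), the spring at (315,205) and the plug at (405,245). The top picture shows the base plate centred near (336,232), the lever and post near (343,252), and the strap pointing left to (282,237). An open drawer lies close to its right.

```bash
cat > m.py <<'E'
from h import *
d=dict(np.load('pics/top0.npz'));P=cloud(d)
print('axes: u+50,v+50', ray(d,320,200,0),ray(d,370,200,0),ray(d,320,250,0))
f=d['frame'];x0,y0,x1,y1=260,160,420,300
big=cv2.resize(f[y0:y1,x0:x1],None,fx=5,fy=5,interpolation=cv2.INTER_CUBIC);cv2.imwrite('pics/topc.png',big[:600,:800])
hsv=cv2.cvtColor(f,cv2.COLOR_BGR2HSV)
z=P[...,2]
m=((z>0.006)&(z<0.018)).astype(np.uint8);m[:, :270]=0;m[:,400:]=0;m[:180]=0;m[290:]=0
n,l,st,c=cv2.connectedComponentsWithStats(m)
for i in range(1,n):
    if st[i,4]>30: print(st[i],c[i], np.nanmedian(P[l==i],0))
# tall things
for lo,hi in((.03,.05),(.05,.07),(.07,.085),(.085,.11),(.11,.2)):
    mm=(z>lo)&(z<hi);mm[:, :270]=0;mm[:,372:]=0;mm[:180]=0;mm[290:]=0
    v,u=np.nonzero(mm);print(lo,mm.sum(),np.nanmin(P[mm],0) if mm.any() else'',np.nanmax(P[mm],0)if mm.any() else'')
d2=dict(np.load('pics/scene0.npz'));f2=d2['frame'];cv2.imwrite('pics/scenec.png',cv2.resize(f2[170:320,250:450],None,fx=4,fy=4,interpolation=cv2.INTER_CUBIC))
E
python3 m.py
```

```text
axes: u+50,v+50 [0.61262853 0.28200597 0.        ] [0.60999803 0.15835128 0.        ] [0.48969519 0.28454216 0.        ]
[394 185   6  70 206] [397.34466019 215.9368932 ] [0.57221344 0.09428666 0.00771711]
[ 310  190   55   84 2451] [337.82292942 229.86372909] [0.53809776 0.23969535 0.01133923]
[362 252  14  29 138] [368.8115942  267.01449275] [0.44727874 0.16822186 0.01412433]
0.03 205 [0.52451717 0.15982278 0.03038316] [0.65375773 0.2663317  0.04659591]
0.05 26 [0.48836488 0.22362569 0.05492381] [0.53076668 0.3543546  0.06999689]
0.07 420 [0.47687154 0.2386958  0.07000377] [0.53059558 0.35400613 0.08473686]
0.085 69 [0.4774915  0.23498261 0.0854176 ] [0.51624881 0.3215682  0.10983297]
0.11 129 [0.47568398 0.2232843  0.11264656] [0.49742732 0.24965584 0.17365071]
```

```bash
ls pics
```

```text
scene0.npz
scene0.png
scenec.png
top0.npz
top0.png
topc.png
wrist0.npz
wrist0.png
```

View pics/topc.png

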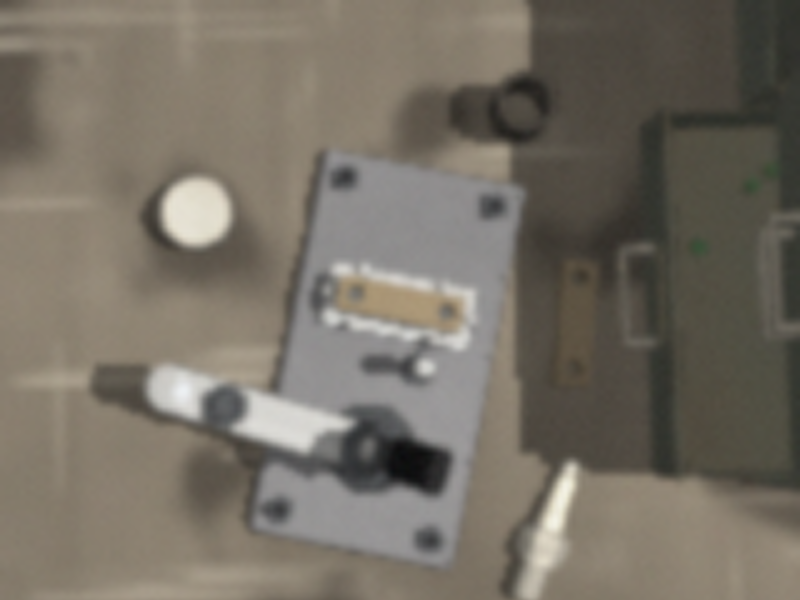

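View pics/scenec.png

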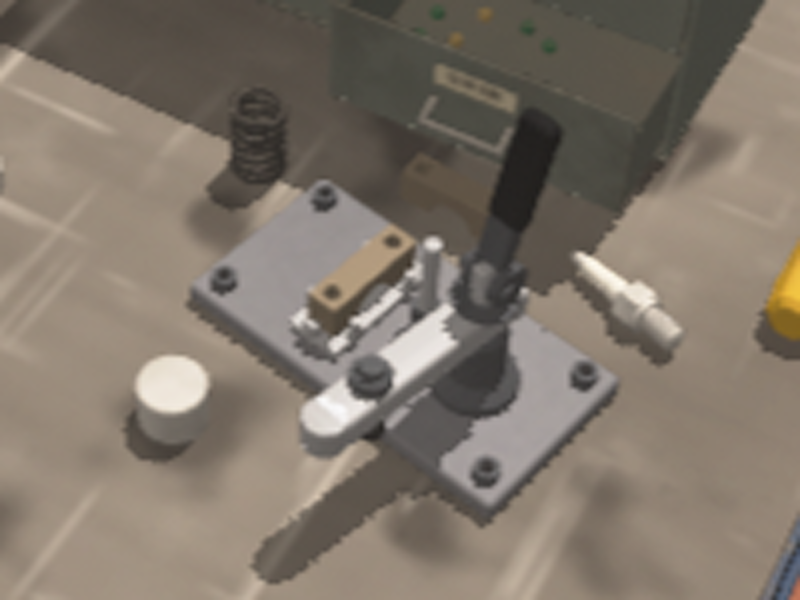

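```bash
cat > m2.py <<'E'
from h import *
d=dict(np.load('pics/top0.npz'));P=cloud(d);z=P[...,2]
m=((z>0.007)&(z<0.0165)).astype(np.uint8);n,l,st,c=cv2.connectedComponentsWithStats(m)
i=[i for i in range(1,n) if st[i,4]>2000 and 270<c[i][0]<400 and 180<c[i][1]<280][0]
v,u=np.nonzero(l==i);X=np.array([ray(d,a,b,.012)[:2] for a,b in zip(u,v)])
r=cv2.minAreaRect((X*1000).astype(np.float32));print('base rect mm',r,cv2.boxPoints(r))
# strap top
mm=(z>.066)&(z<.080);mm[:, :270]=0;mm[:,372:]=0;mm[:180]=0;mm[290:]=0
v,u=np.nonzero(mm);X=P[mm];
r2=cv2.minAreaRect((X[:,:2]*1000).astype(np.float32));print('strap',r2,cv2.boxPoints(r2),np.median(X[:,2]))
mm=(z>.11)&(z<.2);mm[:, :270]=0;mm[:,372:]=0;mm[:180]=0;mm[290:]=0
X=P[mm];print('lever',np.mean(X,0));o=np.argsort(X[:,2]);print(X[o[::12]].round(4))
E
python3 m2.py
```

```text
base rect mm ((534.5996704101562, 241.5903778076172), (99.55241394042969, 189.18785095214844), 77.43938446044922) [[431.44476 213.57704]
 [616.1047  172.43393]
 [637.7546  269.6037 ]
 [453.09467 310.74683]]
strap ((503.5825500488281, 289.59478759765625), (130.19412231445312, 51.80284881591797), 88.89696502685547) [[476.43277 225.00842]
 [528.226   224.01117]
 [530.7323  354.18115]
 [478.9391  355.1784 ]] 0.07290858752979694
lever [0.48609882 0.23692688 0.15323946]
[[0.4867 0.2494 0.1126]
 [0.4785 0.2458 0.1241]
 [0.4954 0.2416 0.1339]
 [0.4873 0.2422 0.1425]
 [0.4792 0.2426 0.1472]
 [0.4855 0.2387 0.156 ]
 [0.4777 0.2373 0.1646]
 [0.4916 0.2251 0.1686]
 [0.4858 0.2334 0.1703]
 [0.4798 0.2296 0.1712]
 [0.4837 0.2276 0.1723]]
```

```bash
cat > m3.py <<'E'
from h import *
d=dict(np.load('pics/top0.npz'));P=cloud(d);z=P[...,2]
yaw=np.arctan2(-41.14,184.66);e=np.array([np.cos(yaw),np.sin(yaw)]);O=(np.array([.43144+.45309,.21358+.31075])/2)+.05*e
print('O',O,'yaw',yaw)
D=np.linalg.norm(P[...,:2]-O,axis=-1)
mm=(z>.066)&(z<.079)&(D>.035)&(D<.13)&(P[...,1]>.27)
X=P[mm][:,:2]
r=cv2.minAreaRect((X*1000).astype(np.float32));print('strap',mm.sum(),r,cv2.boxPoints(r)-O*1000,D[mm].max())
c,n=X.mean(0),0
a=np.arctan2(*(c-O)[::-1]);print('strap dir by centroid',a,'joint',a-yaw)
w,V=np.linalg.eigh(np.cov(X.T));v=V[:,1];v=v if v[1]>0 else -v;a2=np.arctan2(v[1],v[0]);print('pca',a2,'joint',a2-yaw,'axis offset mm of O',1000*np.cross(v,O-c))
# nut
mm=(z>.081)&(z<.095)&(D>.05)&(D<.09);print('nut',mm.sum(),P[mm].mean(0)-np.r_[O,0],D[mm].mean())
L=P[(z>.13)&(z<.19)&(D<.06)];q=L[:,:2]-O;rr=q@[np.cos(a2),np.sin(a2)];print('lever r,z',np.c_[rr,L[:,2]][::15].round(4).tolist(),'side',(q@[-np.sin(a2),np.cos(a2)]).mean())
for n,u,v in(('tappet',299,202),('cap',338,220),('pin',344,233)):print(n,pt(d,u,v))
E
python3 m3.py 2>/dev/null
```

```text
O [0.4910685  0.25129217] yaw -0.21920786866406947
strap 258 ((512.4780883789062, 318.4062194824219), (74.11316680908203, 21.804527282714844), 72.27359771728516) [[ -0.25773999  35.13629258]
 [ 20.51154712  28.4974376 ]
 [ 43.07688526  99.09179796]
 [ 22.30759815 105.73065294]] 0.10752487807754078
strap dir by centroid 1.2608234101977902 joint 1.4800312788618597
pca 1.256921882107042 joint 1.4761297507711115 axis offset mm of O -0.27033658147378875
nut 31 [0.02132609 0.06602681 0.0838876 ] 0.06948192854282662
lever r,z [[-0.0079, 0.1339], [-0.0105, 0.146], [-0.0177, 0.1671], [-0.0238, 0.1705], [-0.0074, 0.1348], [-0.0131, 0.1517], [-0.0202, 0.1716], [-0.0232, 0.172]] side 0.00022881454598513355
tappet [0.60623985 0.33279282 0.02369422]
cap [0.56000686 0.2402406  0.03707294]
pin [0.52841274 0.22834829 0.06327755]
```

The strap stands at joint angle 1.48 (world direction 1.258). The measured sizes agree with those given: base 99.6 x 189 mm, strap width 21.8 mm and reach 107.5 mm, nut at 69.5 mm. The post axis is at (0.491, 0.251). I'll go to a point outside the strap, high up.

{"api": "drive_tool", "payload": {
  "deltas": [
    {"tx": -3,"ty": -0.4,"twist": -0.15},
    {"tx": -8,"ty": -1.1,"twist": -0.33},
    {"tx": -13,"ty": -1.8,"twist": -0.51},
    {"tx": -18,"ty": -2.5,"twist": -0.69},
    {"tx": -23,"ty": -3.3,"twist": -0.87},
    {"tx": -28,"ty": -4,"twist": -1.05},
    {"tx": -32.5,"ty": -4.6,"twist": -1.23},
    {"tx": -35.1,"ty": -5,"twist": -1.4}
  ],
  "claw": 1,
  "force": 20
}}

```text
$.deltas[0]: bad value
```

{"api": "drive_tool", "payload": {
  "deltas": [
    {"twist": -0.15},
    {"twist": -0.16},
    {"twist": -0.16}
  ]
}}

```text
$.deltas[0]: bad value
```

```bash
cat >> h.py <<'E'
O=np.array([.4911,.2513]);YAW=-.2192
from scipy.spatial.transform import Rotation as Ro
def st():
    s=bot.get_state();R=Ro.from_quat(s['tcp_rot']).as_matrix()
    print('t',s['t'],'pos',s['eef_pos'].round(4),'yang',np.arctan2(R[1,1],R[0,1]).round(3),'z',R[:,2].round(3),'F',s['force'].round(2),'w',round(s['width'],3),'j',s['joints'].round(2))
    return s,R
def todo(s,R,target,yang=None):
    d=R.T@(np.array(target)-s['eef_pos'])*100
    o=dict(zip(('tx','ty','tz'),d.round(2)))
    if yang is not None:
        a=np.arctan2(R[1,1],R[0,1]);o['twist']=round(float((a-yang+np.pi/2)%np.pi-np.pi/2),3)
    return o
def push(psi,off,r=.09,z=.082):
    return np.r_[O+r*np.array([np.cos(psi),np.sin(psi)])+off*np.array([-np.sin(psi),np.cos(psi)]),z]
E
python3 - <<'E'
from h import *
s,R=st();print(todo(s,R,push(1.258,.045),1.258+np.pi/2))
d=grab('scene','scene1');f=d['frame'];print(proj(d,s['eef_pos']),proj(d,s['eef_pos']+[0,0,-.022]))
cv2.imwrite('pics/s1c.png',cv2.resize(f[80:320,200:500],None,fx=2.5,fy=2.5,interpolation=cv2.INTER_CUBIC))
E
```

```text
t 0.15 pos [0.1545 0.5016 0.2529] yang 1.272 z [-0.    -0.001 -1.   ] F [ 0.04 -0.73  0.39] w 1.002 j [ 1.05  0.31  1.5  -0.    1.33 -0.22]
{'tx': np.float64(-35.17), 'ty': np.float64(-4.93), 'tz': np.float64(17.09), 'twist': -1.557}
[580.38966977 434.23658596] [571.96385142 441.97337017]
```

View pics/s1c.png

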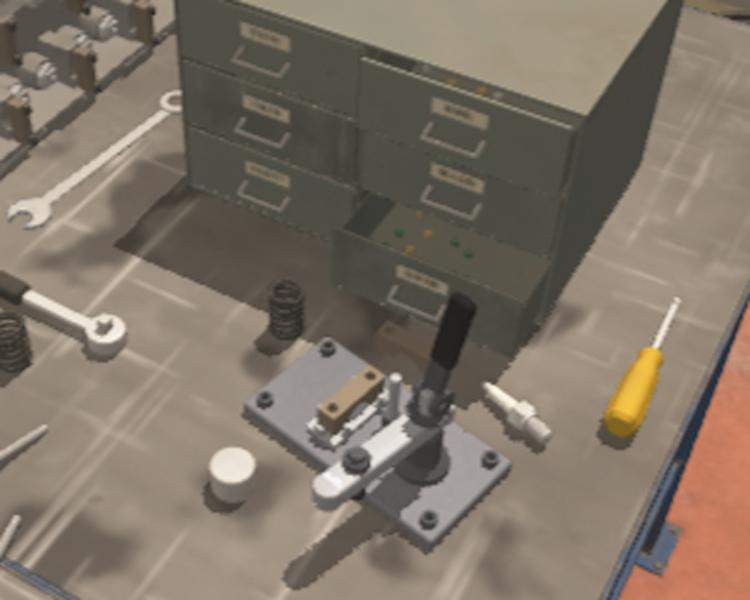

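The calls were refused, so nothing moved and the picture is unchanged. Rows probably need all four keys.

{"api": "drive_tool", "payload": {
  "deltas": [
    {"tx": -3,"ty": -0.4,"tz": 0,"twist": -0.15},
    {"tx": -8,"ty": -1.1,"tz": 0,"twist": -0.33},
    {"tx": -13,"ty": -1.8,"tz": 0,"twist": -0.51},
    {"tx": -18,"ty": -2.5,"tz": 0,"twist": -0.69},
    {"tx": -23,"ty": -3.3,"tz": 0,"twist": -0.87},
    {"tx": -28,"ty": -4,"tz": 0,"twist": -1.05},
    {"tx": -32.5,"ty": -4.6,"tz": 0,"twist": -1.23},
    {"tx": -35.1,"ty": -5,"tz": 0,"twist": -1.4}
  ],
  "claw": 1,
  "force": 20
}}

```text
t: 1.2
eef_pos: [0.477, 0.3494, 0.2528]
tcp_rot: [-0.525, 0.851, -0.0, -0.0]
force: [-0.8, 1.2, -0.6]
width: -0.0
```

{"api": "drive_tool", "payload": {
  "deltas": [
    {"tx": 0,"ty": 0,"tz": 0,"twist": -0.15},
    {"tx": 0,"ty": 0,"tz": 0,"twist": -0.16}
  ]
}}

```text
t: 1.45
eef_pos: [0.4753, 0.3505, 0.253]
tcp_rot: [-0.589, 0.808, 0.0, -0.0]
force: [-1.7, 0.0, 0.0]
width: -0.0
```

Run:
```python
from h import *
s,R=st();print(todo(s,R,push(1.258,.045),1.258+np.pi/2))
d=grab('scene','scene1');f=d['frame'];print((proj(d,s['eef_pos'])-[200,80])*2.5,(proj(d,s['eef_pos']+[0,0,-.022])-[200,80])*2.5)
cv2.imwrite('pics/s1c.png',cv2.resize(f[80:320,200:500],None,fx=2.5,fy=2.5,interpolation=cv2.INTER_CUBIC))
d=grab('top','top1')
```

```text
t 1.45 pos [0.4753 0.3505 0.253 ] yang 2.831 z [-0.001 -0.    -1.   ] F [-1.67  0.04  0.  ] w -0.0 j [ 0.44  0.46  1.29  0.    1.39 -2.39]
{'tx': np.float64(-0.05), 'ty': np.float64(-0.06), 'tz': np.float64(17.1), 'twist': 0.002}
[398.04123241 335.55210777] [395.50830659 361.61311167]
```

View pics/s1c.png

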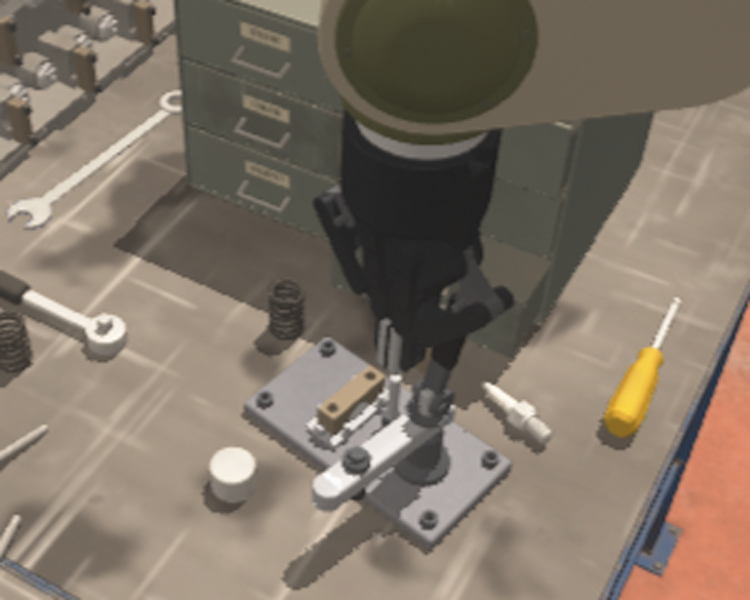

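The fingertips appear at about (390,365), as projected, so the tip is 22 mm ahead of the TCP. The hand is clear of the strap. Next I'll lower it beside the strap.

{"api": "drive_tool", "payload": {
  "deltas": [
    {"tx": 0,"ty": 0,"tz": 3,"twist": 0},
    {"tx": 0,"ty": 0,"tz": 7,"twist": 0},
    {"tx": 0,"ty": 0,"tz": 11,"twist": 0},
    {"tx": 0,"ty": 0,"tz": 14.5,"twist": 0},
    {"tx": 0,"ty": 0,"tz": 16.5,"twist": 0},
    {"tx": 0,"ty": 0,"tz": 17.1,"twist": 0},
    {"tx": 0,"ty": 0,"tz": 17.1,"twist": 0}
  ]
}}

```text
t: 2.42
eef_pos: [0.4753, 0.3509, 0.0828]
tcp_rot: [-0.589, 0.808, -0.0, 0.0]
force: [0.3, -0.1, -0.9]
width: -0.0
```

Run:
```python
from h import *
s,R=st()
for p,o in((1.258,.032),(1.258,.027),(1.2,.0255),(1.1,.0255),(.98,.0255),(.86,.0255),(.74,.0255),(.62,.0255),(.5,.0255),(.4,.0255)):print(p,todo(s,R,push(p,o),p+np.pi/2))
d=grab('scene','scene2');f=d['frame']
cv2.imwrite('pics/s2c.png',cv2.resize(f[120:320,230:480],None,fx=3,fy=3,interpolation=cv2.INTER_CUBIC))
```

```text
t 2.425 pos [0.4753 0.3509 0.0828] yang 2.831 z [ 0.  0. -1.] F [ 0.27 -0.11 -0.92] w -0.0 j [ 0.44  0.63  1.48  0.    1.03 -2.39]
1.258 {'tx': np.float64(-0.01), 'ty': np.float64(-1.36), 'tz': np.float64(0.08), 'twist': 0.003}
1.258 {'tx': np.float64(-0.01), 'ty': np.float64(-1.86), 'tz': np.float64(0.08), 'twist': 0.003}
1.2 {'tx': np.float64(-0.14), 'ty': np.float64(-2.54), 'tz': np.float64(0.08), 'twist': 0.061}
1.1 {'tx': np.float64(-0.29), 'ty': np.float64(-3.46), 'tz': np.float64(0.08), 'twist': 0.161}
0.98 {'tx': np.float64(-0.35), 'ty': np.float64(-4.58), 'tz': np.float64(0.08), 'twist': 0.281}
0.86 {'tx': np.float64(-0.28), 'ty': np.float64(-5.7), 'tz': np.float64(0.08), 'twist': 0.401}
0.74 {'tx': np.float64(-0.08), 'ty': np.float64(-6.8), 'tz': np.float64(0.08), 'twist': 0.521}
0.62 {'tx': np.float64(0.26), 'ty': np.float64(-7.87), 'tz': np.float64(0.08), 'twist': 0.641}
0.5 {'tx': np.float64(0.72), 'ty': np.float64(-8.9), 'tz': np.float64(0.08), 'twist': 0.761}
0.4 {'tx': np.float64(1.2), 'ty': np.float64(-9.7), 'tz': np.float64(0.08), 'twist': 0.861}
```

View pics/s2c.png

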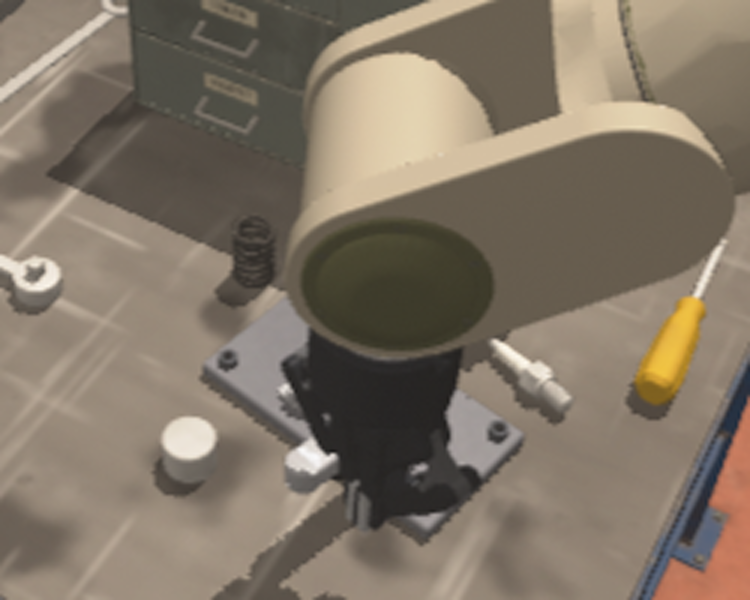

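The tip is at about (360,510), just outside the strap end at (310,465). The wrist passes over the lever, so I'll check its height before pushing.

Run:
```python
from h import *
d=dict(np.load('pics/scene2.npz'))
for u,v in((390,290),(390,350),(300,280),(490,300),(480,345),(560,290),(600,270),(690,220),(720,180),(380,400)):
    print((u,v),pt(d,230+u//3,120+v//3).round(3))
```

```text
(390, 290) [0.447 0.415 0.326]
(390, 350) [0.447 0.407 0.28 ]
(300, 280) [0.292 0.783 0.758]
(490, 300) [0.414 0.388 0.311]
(480, 345) [0.487 0.155 0.002]
(560, 290) [0.391 0.376 0.32 ]
(600, 270) [0.377 0.371 0.334]
(690, 220) [0.351 0.358 0.364]
(720, 180) [0.345 0.356 0.386]
(380, 400) [0.46  0.385 0.213]
```

The wrist underside is at about 0.28 m and the lever top at 0.175 m, so it is clear. Now I'll push the strap.

{"api": "drive_tool", "payload": {
  "deltas": [
    {"tx": 0,"ty": -0.8,"tz": 0.1,"twist": 0},
    {"tx": 0,"ty": -1.4,"tz": 0.1,"twist": 0},
    {"tx": 0,"ty": -1.9,"tz": 0.1,"twist": 0.01},
    {"tx": -0.1,"ty": -2.5,"tz": 0.1,"twist": 0.06},
    {"tx": -0.2,"ty": -3.0,"tz": 0.1,"twist": 0.11},
    {"tx": -0.3,"ty": -3.5,"tz": 0.1,"twist": 0.16},
    {"tx": -0.3,"ty": -4.0,"tz": 0.1,"twist": 0.22},
    {"tx": -0.35,"ty": -4.6,"tz": 0.1,"twist": 0.28}
  ]
}}

```text
t: 3.48
eef_pos: [0.5202, 0.3399, 0.0813]
tcp_rot: [-0.47, 0.883, 0.0, -0.0]
force: [-2.0, -0.8, -0.4]
width: 0.004
```

Run:
```python
from h import *
s,R=st()
for p,o in((.98,.0255),(.88,.0255),(.78,.0255),(.68,.0255),(.58,.0255),(.48,.0255),(.38,.0255),(.28,.0255),(.18,.0255)):print(p,todo(s,R,push(p,o),p+np.pi/2))
d=grab('top','top3');f=d['frame']
cv2.imwrite('pics/t3c.png',cv2.resize(f[160:300,260:420],None,fx=4,fy=4,interpolation=cv2.INTER_CUBIC))
```

```text
t 3.475 pos [0.5202 0.3399 0.0813] yang 2.55 z [-0.001 -0.    -1.   ] F [-2.   -0.79 -0.4 ] w 0.004 j [ 0.39  0.69  1.38  0.    1.07 -2.16]
0.98 {'tx': np.float64(-0.02), 'ty': np.float64(0.04), 'tz': np.float64(-0.07), 'twist': -0.001}
0.88 {'tx': np.float64(-0.23), 'ty': np.float64(-0.88), 'tz': np.float64(-0.07), 'twist': 0.099}
0.78 {'tx': np.float64(-0.35), 'ty': np.float64(-1.8), 'tz': np.float64(-0.07), 'twist': 0.199}
0.68 {'tx': np.float64(-0.37), 'ty': np.float64(-2.74), 'tz': np.float64(-0.07), 'twist': 0.299}
0.58 {'tx': np.float64(-0.31), 'ty': np.float64(-3.67), 'tz': np.float64(-0.07), 'twist': 0.399}
0.48 {'tx': np.float64(-0.14), 'ty': np.float64(-4.59), 'tz': np.float64(-0.07), 'twist': 0.499}
0.38 {'tx': np.float64(0.11), 'ty': np.float64(-5.49), 'tz': np.float64(-0.07), 'twist': 0.599}
0.28 {'tx': np.float64(0.45), 'ty': np.float64(-6.36), 'tz': np.float64(-0.07), 'twist': 0.699}
0.18 {'tx': np.float64(0.87), 'ty': np.float64(-7.2), 'tz': np.float64(-0.07), 'twist': 0.799}
```

View pics/t3c.png

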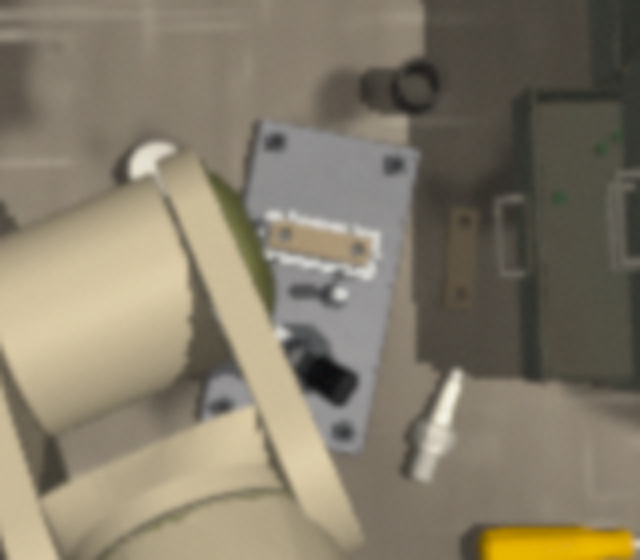

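The lever at (330,375) has turned with the strap and the contact force is about 2 N, so the push works. The cap is in its nest at (320,240).

{"api": "drive_tool", "payload": {
  "deltas": [
    {"tx": -0.1,"ty": -0.45,"tz": 0,"twist": 0.05},
    {"tx": -0.23,"ty": -0.9,"tz": 0,"twist": 0.1},
    {"tx": -0.3,"ty": -1.4,"tz": 0,"twist": 0.15},
    {"tx": -0.35,"ty": -1.8,"tz": 0,"twist": 0.2},
    {"tx": -0.36,"ty": -2.3,"tz": 0,"twist": 0.25},
    {"tx": -0.37,"ty": -2.75,"tz": 0,"twist": 0.3},
    {"tx": -0.35,"ty": -3.2,"tz": 0,"twist": 0.35},
    {"tx": -0.31,"ty": -3.7,"tz": 0,"twist": 0.4}
  ]
}}

```text
t: 4.53
eef_pos: [0.5525, 0.3219, 0.0812]
tcp_rot: [-0.286, 0.958, 0.0, -0.0]
force: [-2.1, -0.2, 2.2]
width: -0.0
```

Run:
```python
from h import *
s,R=st()
for p in np.arange(.58,-.03,-.06):print(p.round(3),todo(s,R,push(p,.0255),p+np.pi/2))
```

```text
t 4.525 pos [0.5525 0.3219 0.0812] yang 2.151 z [-0.001 -0.    -1.   ] F [-2.14 -0.16  2.2 ] w -0.0 j [ 0.34  0.73  1.31  0.    1.1  -1.81]
0.58 {'tx': np.float64(0.01), 'ty': np.float64(0.01), 'tz': np.float64(-0.08), 'twist': 0.0}
0.52 {'tx': np.float64(-0.13), 'ty': np.float64(-0.53), 'tz': np.float64(-0.08), 'twist': 0.06}
0.46 {'tx': np.float64(-0.23), 'ty': np.float64(-1.08), 'tz': np.float64(-0.08), 'twist': 0.12}
0.4 {'tx': np.float64(-0.31), 'ty': np.float64(-1.64), 'tz': np.float64(-0.08), 'twist': 0.18}
0.34 {'tx': np.float64(-0.34), 'ty': np.float64(-2.2), 'tz': np.float64(-0.08), 'twist': 0.24}
0.28 {'tx': np.float64(-0.35), 'ty': np.float64(-2.76), 'tz': np.float64(-0.08), 'twist': 0.3}
0.22 {'tx': np.float64(-0.32), 'ty': np.float64(-3.32), 'tz': np.float64(-0.08), 'twist': 0.36}
0.16 {'tx': np.float64(-0.25), 'ty': np.float64(-3.88), 'tz': np.float64(-0.08), 'twist': 0.42}
0.1 {'tx': np.float64(-0.15), 'ty': np.float64(-4.43), 'tz': np.float64(-0.08), 'twist': 0.48}
0.04 {'tx': np.float64(-0.02), 'ty': np.float64(-4.98), 'tz': np.float64(-0.08), 'twist': 0.54}
-0.02 {'tx': np.float64(0.14), 'ty': np.float64(-5.52), 'tz': np.float64(-0.08), 'twist': 0.6}
```

{"api": "drive_tool", "payload": {
  "deltas": [
    {"tx": -0.13,"ty": -0.55,"tz": 0,"twist": 0.06},
    {"tx": -0.23,"ty": -1.1,"tz": 0,"twist": 0.12},
    {"tx": -0.31,"ty": -1.65,"tz": 0,"twist": 0.18},
    {"tx": -0.34,"ty": -2.2,"tz": 0,"twist": 0.24},
    {"tx": -0.35,"ty": -2.75,"tz": 0,"twist": 0.3},
    {"tx": -0.32,"ty": -3.3,"tz": 0,"twist": 0.36},
    {"tx": -0.25,"ty": -3.9,"tz": 0,"twist": 0.42},
    {"tx": -0.15,"ty": -4.4,"tz": 0,"twist": 0.48}
  ]
}}

```text
t: 5.52
eef_pos: [0.5781, 0.2859, 0.0812]
tcp_rot: [-0.05, 0.999, 0.0, -0.0]
force: [0.2, 1.5, -0.6]
width: -0.0
```

Run:
```python
from h import *
s,R=st()
for p in np.arange(.1,-.24,-.04):print(p.round(3),todo(s,R,push(p,.0255),p+np.pi/2))
d=grab('scene','scene4');f=d['frame']
cv2.imwrite('pics/s4c.png',cv2.resize(f[120:320,230:480],None,fx=3,fy=3,interpolation=cv2.INTER_CUBIC))
```

```text
t 5.525 pos [0.5781 0.2859 0.0812] yang 1.671 z [-0.  0. -1.] F [ 0.16  1.48 -0.63] w -0.0 j [ 0.28  0.74  1.29  0.    1.11 -1.39]
0.1 {'tx': np.float64(0.0), 'ty': np.float64(-0.03), 'tz': np.float64(-0.08), 'twist': -0.0}
0.06 {'tx': np.float64(-0.09), 'ty': np.float64(-0.39), 'tz': np.float64(-0.08), 'twist': 0.04}
0.02 {'tx': np.float64(-0.17), 'ty': np.float64(-0.75), 'tz': np.float64(-0.08), 'twist': 0.08}
-0.02 {'tx': np.float64(-0.24), 'ty': np.float64(-1.12), 'tz': np.float64(-0.08), 'twist': 0.12}
-0.06 {'tx': np.float64(-0.29), 'ty': np.float64(-1.49), 'tz': np.float64(-0.08), 'twist': 0.16}
-0.1 {'tx': np.float64(-0.32), 'ty': np.float64(-1.87), 'tz': np.float64(-0.08), 'twist': 0.2}
-0.14 {'tx': np.float64(-0.34), 'ty': np.float64(-2.24), 'tz': np.float64(-0.08), 'twist': 0.24}
-0.18 {'tx': np.float64(-0.35), 'ty': np.float64(-2.61), 'tz': np.float64(-0.08), 'twist': 0.28}
-0.22 {'tx': np.float64(-0.34), 'ty': np.float64(-2.99), 'tz': np.float64(-0.08), 'twist': 0.32}
```

View pics/s4c.png

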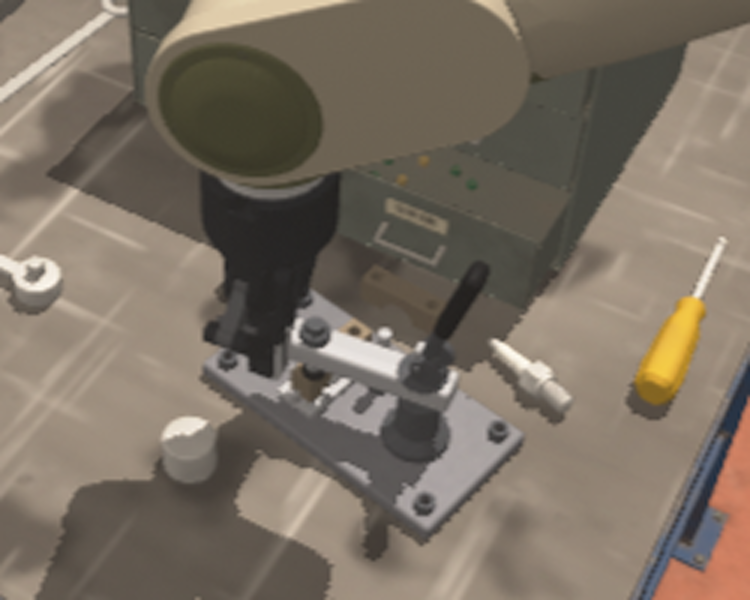

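The strap lies over the nest side, with its nut at (315,335), and is driven along by the finger. I'll carry on more slowly.

{"api": "drive_tool", "payload": {
  "deltas": [
    {"tx": -0.09,"ty": -0.4,"tz": 0,"twist": 0.04},
    {"tx": -0.17,"ty": -0.75,"tz": 0,"twist": 0.08},
    {"tx": -0.24,"ty": -1.1,"tz": 0,"twist": 0.12},
    {"tx": -0.29,"ty": -1.5,"tz": 0,"twist": 0.16},
    {"tx": -0.32,"ty": -1.85,"tz": 0,"twist": 0.2},
    {"tx": -0.34,"ty": -2.1,"tz": 0,"twist": 0.23},
    {"tx": -0.34,"ty": -2.3,"tz": 0,"twist": 0.25},
    {"tx": -0.34,"ty": -2.4,"tz": 0,"twist": 0.26}
  ]
}}

```text
t: 6.58
eef_pos: [0.5839, 0.2624, 0.0813]
tcp_rot: [0.08, 0.997, 0.0, 0.0]
force: [1.5, 1.4, -0.3]
width: 0.0
```

{"api": "drive_tool", "payload": {
  "deltas": [
    {"tx": 0,"ty": -0.1,"tz": 0,"twist": 0.01},
    {"tx": 0,"ty": -0.2,"tz": 0,"twist": 0.02},
    {"tx": 0,"ty": -0.3,"tz": 0,"twist": 0.03},
    {"tx": 0,"ty": -0.3,"tz": 0,"twist": 0.03}
  ]
}}

```text
t: 7.08
eef_pos: [0.5835, 0.2594, 0.0814]
tcp_rot: [0.094, 0.996, 0.0, 0.0]
force: [0.6, 0.9, 0.4]
width: 0.006
```

Run:
```python
from h import *
s,R=st()
for p in np.arange(-.14,-.26,-.02):print(p.round(3),todo(s,R,push(p,.0255),p+np.pi/2))
```

```text
t 7.075 pos [0.5835 0.2594 0.0814] yang 1.382 z [ 0. -0. -1.] F [0.63 0.88 0.35] w 0.006 j [ 0.24  0.73  1.32 -0.    1.1  -1.15]
-0.14 {'tx': np.float64(0.06), 'ty': np.float64(0.46), 'tz': np.float64(-0.06), 'twist': -0.049}
-0.16 {'tx': np.float64(-0.0), 'ty': np.float64(0.28), 'tz': np.float64(-0.06), 'twist': -0.029}
-0.18 {'tx': np.float64(-0.06), 'ty': np.float64(0.1), 'tz': np.float64(-0.06), 'twist': -0.009}
-0.2 {'tx': np.float64(-0.11), 'ty': np.float64(-0.08), 'tz': np.float64(-0.06), 'twist': 0.011}
-0.22 {'tx': np.float64(-0.16), 'ty': np.float64(-0.26), 'tz': np.float64(-0.06), 'twist': 0.031}
-0.24 {'tx': np.float64(-0.2), 'ty': np.float64(-0.44), 'tz': np.float64(-0.06), 'twist': 0.051}
```

{"api": "drive_tool", "payload": {
  "deltas": [
    {"tx": 0,"ty": -0.06,"tz": 0,"twist": 0.01},
    {"tx": 0,"ty": -0.12,"tz": 0,"twist": 0.02},
    {"tx": 0,"ty": -0.18,"tz": 0,"twist": 0.03},
    {"tx": 0,"ty": -0.22,"tz": 0,"twist": 0.03},
    {"tx": 0,"ty": -0.22,"tz": 0,"twist": 0.03}
  ]
}}

```text
t: 7.7
eef_pos: [0.583, 0.2573, 0.0813]
tcp_rot: [0.109, 0.994, -0.0, -0.0]
force: [1.4, 0.6, 0.2]
width: -0.001
```

{"api": "drive_tool", "payload": {
  "deltas": [
    {"tx": 0,"ty": -0.04,"tz": 0,"twist": 0},
    {"tx": 0,"ty": -0.07,"tz": 0,"twist": 0},
    {"tx": 0,"ty": -0.07,"tz": 0,"twist": 0}
  ]
}}

```text
t: 8.07
eef_pos: [0.5828, 0.2567, 0.0813]
tcp_rot: [0.109, 0.994, 0.0, 0.0]
force: [1.9, 2.5, -1.1]
width: 0.002
```

{"api": "drive_tool", "payload": {
  "deltas": [
    {"tx": 0,"ty": -0.04,"tz": 0,"twist": 0},
    {"tx": 0,"ty": -0.08,"tz": 0,"twist": 0},
    {"tx": 0,"ty": -0.08,"tz": 0,"twist": 0}
  ]
}}

```text
t: 8.45
eef_pos: [0.5828, 0.2564, 0.0814]
tcp_rot: [0.109, 0.994, 0.001, 0.0]
force: [2.8, 5.0, -0.8]
width: -0.005
```

Run:
```python
from h import *
s,R=st();q=s['eef_pos'][:2]-O;u=np.array([np.cos(YAW),np.sin(YAW)]);print('fixture coords mm',1000*q@u,1000*q@[-u[1],u[0]])
d=grab('scene','scene5');f=d['frame']
cv2.imwrite('pics/s5c.png',cv2.resize(f[120:320,230:480],None,fx=3,fy=3,interpolation=cv2.INTER_CUBIC))
```

```text
t 8.45 pos [0.5828 0.2564 0.0814] yang 1.352 z [ 0.001  0.001 -1.   ] F [ 2.82  4.97 -0.82] w -0.005 j [ 0.23  0.72  1.32  0.    1.1  -1.12]
fixture coords mm 88.37924465782318 24.89122618130911
```

View pics/s5c.png

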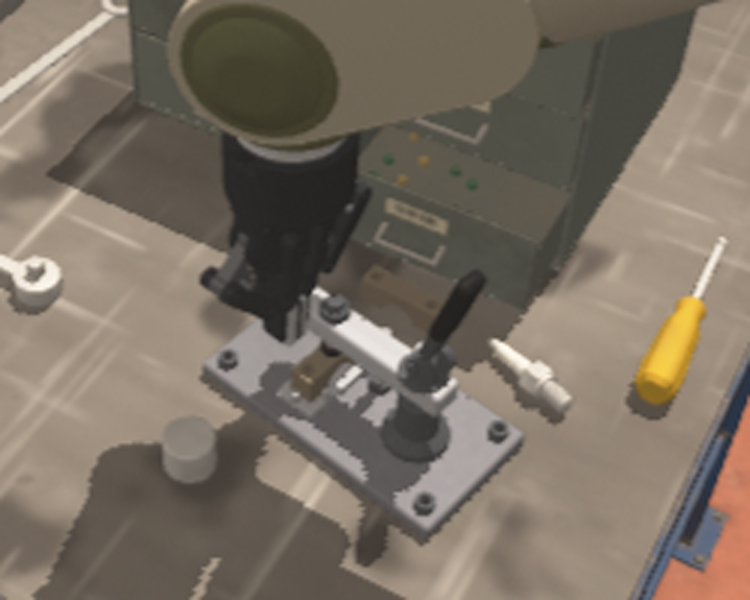

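The finger force rose to about 5.7 N while the tool stopped following. It is 24.9 mm off the fixture line, against 25.5 expected, so the strap is at its stop. Next I'll back off, rise and look.

{"api": "drive_tool", "payload": {
  "deltas": [
    {"tx": 0,"ty": 0.5,"tz": 0,"twist": 0},
    {"tx": 0,"ty": 2,"tz": 0,"twist": 0},
    {"tx": 0,"ty": 4,"tz": 0,"twist": 0},
    {"tx": 0,"ty": 5,"tz": -3,"twist": 0},
    {"tx": 0,"ty": 5,"tz": -7,"twist": 0},
    {"tx": 0,"ty": 5,"tz": -10.5,"twist": 0},
    {"tx": 0,"ty": 5,"tz": -11.9,"twist": 0},
    {"tx": 0,"ty": 5,"tz": -11.9,"twist": 0}
  ]
}}

```text
t: 9.5
eef_pos: [0.5935, 0.305, 0.2002]
tcp_rot: [0.109, 0.994, 0.0, 0.0]
force: [-0.4, 0.3, -0.6]
width: -0.0
```

Run:
```python
from h import *
s,R=st()
d=grab('scene','scene6');f=d['frame']
cv2.imwrite('pics/s6c.png',cv2.resize(f[120:320,230:480],None,fx=3,fy=3,interpolation=cv2.INTER_CUBIC))
P=cloud(d);u=np.array([np.cos(YAW),np.sin(YAW)]);q=P[...,:2]-O;r=q@u;l=q@[-u[1],u[0]];z=P[...,2]
m=(z>.069)&(z<.079)&(r>.03)&(r<.115)&(abs(l)<.02)
for a in(.035,.045,.055,.085,.095):
    k=m&(abs(r-a)<.005);print('strap slice',a,k.sum(),l[k].min(),l[k].max())
k=(z>.1)&(z<.19)&(abs(l)<.018)&(r<.02)&(r>-.06);A=np.c_[r[k],z[k]];h=f[k].mean(1)<60;B=A[h];print(len(B),l[k].mean())
for zz in(.13,.14,.15,.16,.17):
    kk=abs(B[:,1]-zz)<.005;print(zz,kk.sum(),B[kk,0].min() if kk.any() else'',B[kk,0].max()if kk.any() else'')
for e,zz in((.04,.182),(.025,.182),(.01,.182)):print(e,todo(s,R,np.r_[O+e*u,zz],YAW+np.pi/2))
```

```text
t 9.5 pos [0.5935 0.305  0.2002] yang 1.352 z [ 0.  0. -1.] F [-0.43  0.28 -0.56] w -0.0 j [ 0.3   0.67  1.08 -0.    1.39 -1.05]
strap slice 0.035 55 -0.00923477032487344 0.012204362102732942
strap slice 0.045 52 -0.009705396732897404 0.011998547830659274
strap slice 0.055 54 -0.010400548683096337 0.013118802130191398
strap slice 0.085 48 -0.009367044350536369 0.012825887742452115
strap slice 0.095 51 -0.00991872377166198 0.013368667748927242
205 0.005871456458664214
0.13 24 -0.019557019629481035 -0.00849113625788664
0.14 30 -0.02129280741139895 -0.010005197368777842
0.15 24 -0.02473414438392985 -0.01474312804649398
0.16 29 -0.027635534316220088 -0.016504485507074004
0.17 69 -0.029089383630742573 -0.02030824807898695
0.04 {'tx': np.float64(4.83), 'ty': np.float64(-7.47), 'tz': np.float64(1.81), 'twist': 0.001}
0.025 {'tx': np.float64(6.33), 'ty': np.float64(-7.47), 'tz': np.float64(1.81), 'twist': 0.001}
0.01 {'tx': np.float64(7.83), 'ty': np.float64(-7.47), 'tz': np.float64(1.81), 'twist': 0.001}
```

View pics/s6c.png

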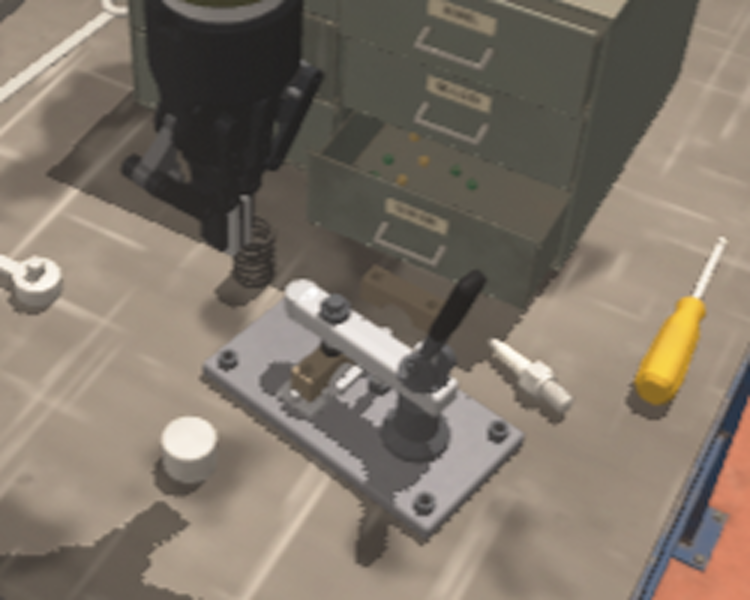

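The strap is parallel to the fixture axis: its centre line is offset by about 1.5 mm at both ends, so the angle is about 0. The cap is in its nest and the lever leans back about 0.27 rad. Next I'll bring the fingertip in front of the lever.

{"api": "drive_tool", "payload": {
  "deltas": [
    {"tx": 1.5,"ty": -2,"tz": 0,"twist": 0},
    {"tx": 3,"ty": -4,"tz": 0,"twist": 0},
    {"tx": 4.5,"ty": -6,"tz": 0,"twist": 0},
    {"tx": 4.8,"ty": -7.4,"tz": 0.5,"twist": 0},
    {"tx": 4.8,"ty": -7.4,"tz": 1.5,"twist": 0},
    {"tx": 5.5,"ty": -7.4,"tz": 2.2,"twist": 0},
    {"tx": 6,"ty": -7.4,"tz": 2.2,"twist": 0},
    {"tx": 6,"ty": -7.4,"tz": 2.2,"twist": 0}
  ]
}}

```text
t: 10.55
eef_pos: [0.5186, 0.246, 0.1783]
tcp_rot: [0.109, 0.994, 0.0, 0.0]
force: [0.9, 0.6, -0.4]
width: 0.001
```

```bash
cat > lev.py <<'E'
from h import *
s,R=st();u=np.array([np.cos(YAW),np.sin(YAW)]);q=s['eef_pos'][:2]-O;print('r,l',q@u,q@[-u[1],u[0]])
import sys
S=.068
for ph in np.arange(.2,1.55,.07):
    r=-S*np.sin(ph)+.0055*np.cos(ph)+.011;z=.088+S*np.cos(ph)+.0055*np.sin(ph)+.022
    print(round(ph,2),[float(x) for x in todo(s,R,np.r_[O+r*u,z]).values()])
E
python3 lev.py
python3 - <<'E'
from h import *
d=grab('scene','scene7');f=d['frame']
cv2.imwrite('pics/s7c.png',cv2.resize(f[120:320,230:480],None,fx=3,fy=3,interpolation=cv2.INTER_CUBIC))
E
```

```text
t 10.55 pos [0.5186 0.246  0.1783] yang 1.353 z [ 0.  0. -1.] F [ 0.93  0.56 -0.41] w 0.001 j [ 0.24  0.48  1.45  0.    1.21 -1.11]
r,l 0.02803399526208875 0.000793460310965245
0.2 [2.52, -0.08, 0.06]
0.27 [2.99, -0.08, 0.13]
0.34 [3.45, -0.08, 0.24]
0.41 [3.91, -0.07, 0.38]
0.48 [4.36, -0.07, 0.55]
0.55 [4.79, -0.07, 0.75]
0.62 [5.21, -0.07, 0.98]
0.69 [5.61, -0.07, 1.24]
0.76 [5.99, -0.07, 1.53]
0.83 [6.35, -0.07, 1.84]
0.9 [6.69, -0.07, 2.18]
0.97 [7.0, -0.07, 2.54]
1.04 [7.29, -0.07, 2.92]
1.11 [7.55, -0.07, 3.32]
1.18 [7.78, -0.07, 3.73]
1.25 [7.98, -0.07, 4.17]
1.32 [8.15, -0.07, 4.61]
1.39 [8.29, -0.07, 5.07]
1.46 [8.4, -0.07, 5.53]
1.53 [8.48, -0.07, 6.01]
```

View pics/s7c.png

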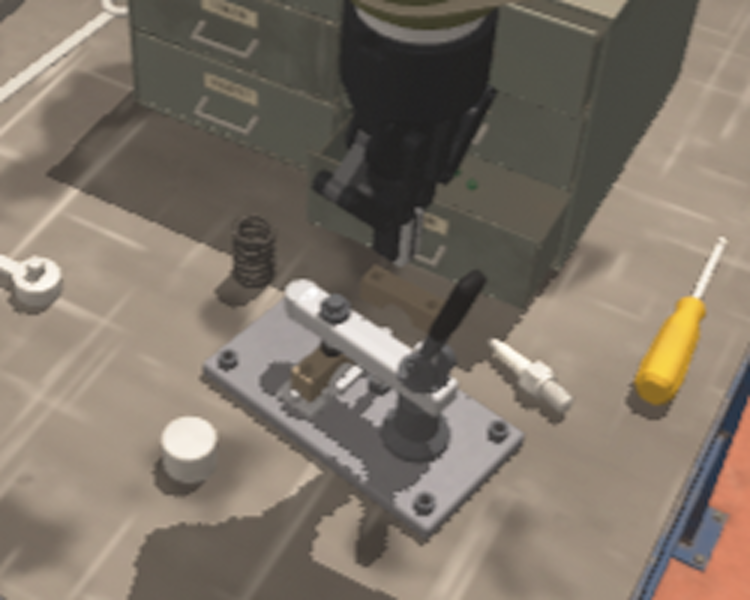

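The fingertip is at (400,260), in front of the lever's end at (470,280), with space between. Now I'll push along the arc.

{"api": "drive_tool", "payload": {
  "deltas": [
    {"tx": 1.3,"ty": -0.05,"tz": 0,"twist": 0},
    {"tx": 2.5,"ty": -0.05,"tz": 0.1,"twist": 0},
    {"tx": 3.0,"ty": -0.05,"tz": 0.13,"twist": 0},
    {"tx": 3.45,"ty": -0.05,"tz": 0.24,"twist": 0},
    {"tx": 3.9,"ty": -0.05,"tz": 0.38,"twist": 0},
    {"tx": 4.35,"ty": -0.05,"tz": 0.55,"twist": 0},
    {"tx": 4.8,"ty": -0.05,"tz": 0.75,"twist": 0},
    {"tx": 5.2,"ty": -0.05,"tz": 1.0,"twist": 0}
  ]
}}

```text
t: 11.6
eef_pos: [0.4677, 0.2564, 0.1682]
tcp_rot: [0.109, 0.994, 0.0, -0.0]
force: [1.8, 0.6, 4.0]
width: -0.003
```

```bash
python3 lev.py
python3 - <<'E'
from h import *
d=grab('scene','scene8');f=d['frame']
cv2.imwrite('pics/s8c.png',cv2.resize(f[120:320,230:480],None,fx=3,fy=3,interpolation=cv2.INTER_CUBIC))
E
```

```text
t 11.6 pos [0.4677 0.2564 0.1682] yang 1.352 z [ 0.  0. -1.] F [1.77 0.57 3.96] w -0.003 j [ 0.28  0.41  1.59  0.    1.14 -1.07]
r,l -0.02392296908215524 -0.00013633441342843602
0.2 [-2.68, 0.01, -0.95]
0.27 [-2.21, 0.01, -0.88]
0.34 [-1.74, 0.01, -0.77]
0.41 [-1.29, 0.01, -0.64]
0.48 [-0.84, 0.01, -0.47]
0.55 [-0.41, 0.01, -0.26]
0.62 [0.01, 0.01, -0.03]
0.69 [0.41, 0.01, 0.23]
0.76 [0.79, 0.01, 0.51]
0.83 [1.15, 0.01, 0.82]
0.9 [1.49, 0.01, 1.16]
0.97 [1.81, 0.01, 1.52]
1.04 [2.09, 0.01, 1.9]
1.11 [2.35, 0.01, 2.3]
1.18 [2.59, 0.01, 2.72]
1.25 [2.79, 0.01, 3.15]
1.32 [2.96, 0.01, 3.6]
1.39 [3.1, 0.01, 4.06]
1.46 [3.21, 0.01, 4.52]
1.53 [3.28, 0.01, 4.99]
```

View pics/s8c.png

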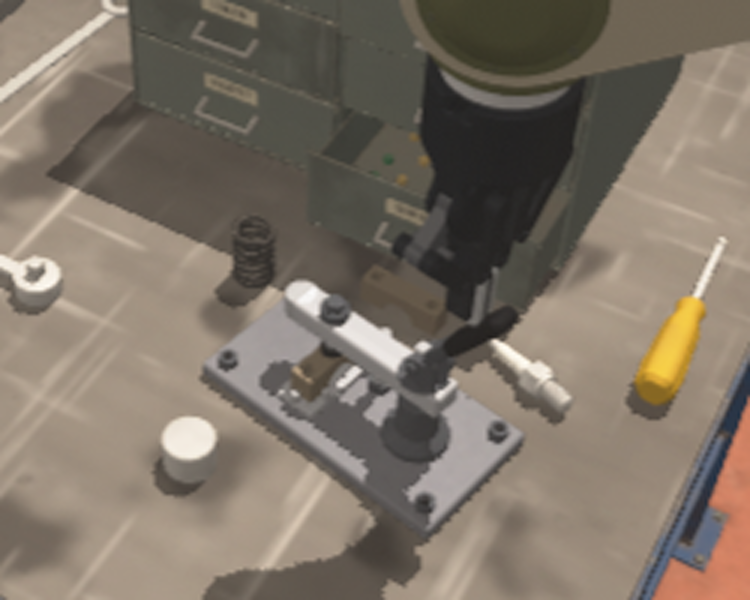

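The lever is going back, with its end now at (515,318), and the strap is unmoved. The force is about 4 N. I'll continue along the arc.

{"api": "drive_tool", "payload": {
  "deltas": [
    {"tx": 0.4,"ty": 0,"tz": 0.23,"twist": 0},
    {"tx": 0.8,"ty": 0,"tz": 0.5,"twist": 0},
    {"tx": 1.15,"ty": 0,"tz": 0.8,"twist": 0},
    {"tx": 1.5,"ty": 0,"tz": 1.15,"twist": 0},
    {"tx": 1.8,"ty": 0,"tz": 1.5,"twist": 0},
    {"tx": 2.1,"ty": 0,"tz": 1.9,"twist": 0},
    {"tx": 2.35,"ty": 0,"tz": 2.3,"twist": 0},
    {"tx": 2.6,"ty": 0,"tz": 2.7,"twist": 0}
  ]
}}

```text
t: 12.65
eef_pos: [0.4423, 0.2619, 0.1409]
tcp_rot: [0.109, 0.994, -0.0, -0.0]
force: [0.0, 1.1, 3.2]
width: -0.004
```

```bash
python3 lev.py|grep -v '^0'
```

```text
t 12.65 pos [0.4423 0.2619 0.1409] yang 1.352 z [-0. -0. -1.] F [0.01 1.13 3.22] w -0.004 j [ 0.31  0.41  1.68  0.    1.06 -1.05]
r,l -0.04991802383656167 -0.00021056652703163706
1.04 [-0.51, 0.02, -0.82]
1.11 [-0.25, 0.02, -0.42]
1.18 [-0.01, 0.02, -0.01]
1.25 [0.19, 0.02, 0.43]
1.32 [0.36, 0.02, 0.87]
1.39 [0.5, 0.02, 1.33]
1.46 [0.61, 0.02, 1.79]
1.53 [0.68, 0.02, 2.27]
```

{"api": "drive_tool", "payload": {
  "deltas": [
    {"tx": 0.1,"ty": 0,"tz": 0.22,"twist": 0},
    {"tx": 0.2,"ty": 0,"tz": 0.43,"twist": 0},
    {"tx": 0.28,"ty": 0,"tz": 0.65,"twist": 0},
    {"tx": 0.36,"ty": 0,"tz": 0.87,"twist": 0},
    {"tx": 0.43,"ty": 0,"tz": 1.1,"twist": 0},
    {"tx": 0.5,"ty": 0,"tz": 1.33,"twist": 0},
    {"tx": 0.56,"ty": 0,"tz": 1.55,"twist": 0},
    {"tx": 0.58,"ty": 0,"tz": 1.7,"twist": 0}
  ]
}}

```text
t: 13.65
eef_pos: [0.4368, 0.2632, 0.1241]
tcp_rot: [0.109, 0.994, -0.0, -0.0]
force: [-1.9, 1.1, 4.7]
width: -0.003
```

{"api": "drive_tool", "payload": {
  "deltas": [
    {"tx": 0.02,"ty": 0,"tz": 0.1,"twist": 0},
    {"tx": 0.03,"ty": 0,"tz": 0.18,"twist": 0},
    {"tx": 0.03,"ty": 0,"tz": 0.18,"twist": 0}
  ]
}}

```text
t: 14.02
eef_pos: [0.4367, 0.2632, 0.1224]
tcp_rot: [0.109, 0.994, -0.0, 0.0]
force: [-1.1, 1.4, 2.4]
width: 0.0
```

{"api": "drive_tool", "payload": {
  "deltas": [
    {"tx": 0,"ty": 0,"tz": 0.05,"twist": 0},
    {"tx": 0,"ty": 0,"tz": 0.1,"twist": 0},
    {"tx": 0,"ty": 0,"tz": 0.1,"twist": 0}
  ]
}}

```text
t: 14.4
eef_pos: [0.4367, 0.2632, 0.1215]
tcp_rot: [0.109, 0.994, -0.0, -0.0]
force: [-2.1, -0.7, 3.4]
width: -0.001
```

{"api": "drive_tool", "payload": {
  "deltas": [
    {"tx": 0,"ty": 0,"tz": 0.04,"twist": 0},
    {"tx": 0,"ty": 0,"tz": 0.07,"twist": 0},
    {"tx": 0,"ty": 0,"tz": 0.07,"twist": 0}
  ]
}}

```text
t: 14.78
eef_pos: [0.4367, 0.2633, 0.1208]
tcp_rot: [0.109, 0.994, 0.0, -0.0]
force: [-3.3, 0.6, 4.0]
width: 0.004
```

{"api": "drive_tool", "payload": {
  "deltas": [
    {"tx": 0,"ty": 0,"tz": 0.04,"twist": 0},
    {"tx": 0,"ty": 0,"tz": 0.08,"twist": 0},
    {"tx": 0,"ty": 0,"tz": 0.08,"twist": 0}
  ]
}}

```text
t: 15.15
eef_pos: [0.4366, 0.2633, 0.1203]
tcp_rot: [0.109, 0.994, 0.0, 0.0]
force: [-4.9, 0.2, 6.7]
width: -0.0
```

{"api": "drive_tool", "payload": {
  "deltas": [
    {"tx": 0,"ty": 0,"tz": 0.04,"twist": 0},
    {"tx": 0,"ty": 0,"tz": 0.08,"twist": 0},
    {"tx": 0,"ty": 0,"tz": 0.08,"twist": 0}
  ]
}}

```text
t: 15.52
eef_pos: [0.4366, 0.2634, 0.1199]
tcp_rot: [0.109, 0.994, 0.0, 0.0]
force: [-6.5, -0.1, 12.3]
width: -0.003
```

The force rose to 12 N upward while the motion stalled, so the lever is at its end stop. I'll lift away and look.

{"api": "drive_tool", "payload": {
  "deltas": [
    {"tx": 0,"ty": 0,"tz": -0.3,"twist": 0},
    {"tx": 0,"ty": 0,"tz": -1,"twist": 0},
    {"tx": 0,"ty": 0,"tz": -3,"twist": 0},
    {"tx": 0,"ty": 0,"tz": -6,"twist": 0},
    {"tx": 3,"ty": 0,"tz": -9,"twist": 0},
    {"tx": 6,"ty": 0,"tz": -11,"twist": 0},
    {"tx": 8,"ty": 0,"tz": -12,"twist": 0},
    {"tx": 8,"ty": 0,"tz": -12,"twist": 0}
  ]
}}

```text
t: 16.52
eef_pos: [0.3583, 0.2809, 0.2401]
tcp_rot: [0.109, 0.994, 0.0, 0.001]
force: [-0.0, 0.8, -0.5]
width: 0.001
```

```bash
cat > chk.py <<'E'
from h import *
import sys
t=sys.argv[1];s,R=st()
d=grab('scene','sc'+t);f=d['frame']
a=cv2.resize(f[170:320,280:430],None,fx=4,fy=4,interpolation=cv2.INTER_CUBIC);cv2.imwrite(f'pics/c{t}.png',a)
u=np.array([np.cos(YAW),np.sin(YAW)])
for n in('scene','top'):
    d=d if n=='scene' else grab('top','tp'+t)
    P=cloud(d);q=P[...,:2]-O;r=q@u;l=q@[-u[1],u[0]];z=P[...,2]
    m=(z>.062)&(z<.079)&(r>.03)&(r<.115)&(abs(l)<.025)
    for a in(.04,.055,.09):
        k=m&(abs(r-a)<.007)
        if k.any():print(n,'strap',a,k.sum(),((l[k].min()+l[k].max())/2).round(4),'z',np.median(z[k]).round(4))
    k=(r<-.03)&(r>-.12)&(abs(l)<.02)&(z>.05)&(z<.2)
    if k.sum()>10:
        c=np.polyfit(r[k],z[k],1);print(n,'lever slope from level',np.arctan(-c[0]).round(3),'r min',r[k].min().round(4),'z end',z[k][r[k]<r[k].min()+.01].mean().round(4),'l',l[k].mean().round(4))
E
python3 chk.py 9
```

```text
t 16.525 pos [0.3583 0.2809 0.2401] yang 1.353 z [ 0.002  0.001 -1.   ] F [-0.04  0.83 -0.48] w 0.001 j [ 0.41  0.17  1.72 -0.    1.25 -0.95]
scene strap 0.04 94 -0.0038 z 0.0701
scene strap 0.055 91 0.0015 z 0.0702
scene strap 0.09 75 0.0017 z 0.0706
scene lever slope from level 0.069 r min -0.0889 z end 0.0989 l 0.0032
top strap 0.04 67 -0.004 z 0.0692
top strap 0.055 61 -0.0001 z 0.0698
top strap 0.09 60 0.0003 z 0.0691
top lever slope from level 0.07 r min -0.0876 z end 0.0986 l -0.0001
```

View pics/c9.png

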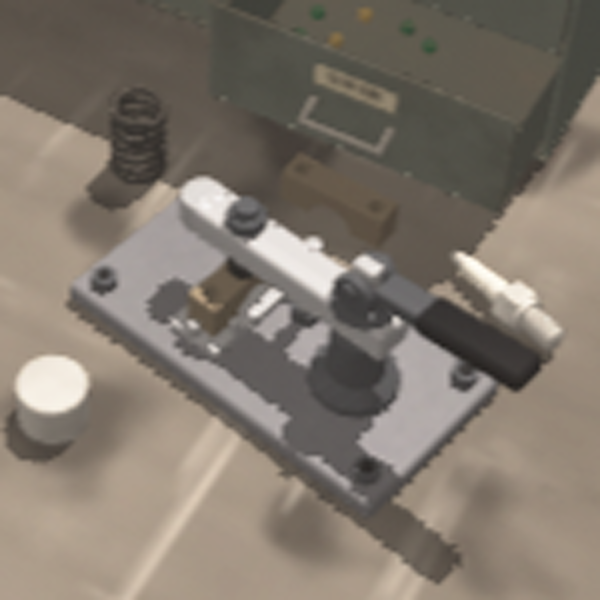

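The lever is level back with its end at (520,380), and the strap lies over the cap at (220,290). The strap top has come down 3.7 mm (0.0729 to 0.0692 m). Tappet, spring, plug and spare cap look unmoved. I'll check them against the first picture, then hand in.

Run:
```python
from h import *
a=cv2.imread('pics/top0.png');b=cv2.imread('pics/tp9.png')
for n,(x,y,w,h) in dict(tappet=(286,190,26,24),spring=(350,172,24,20),plug=(360,250,18,30),spare=(368,208,14,32),cap=(325,212,14,14),cap2=(342,214,12,14)).items():
    A=cv2.cvtColor(a[y:y+h,x:x+w],6).astype(np.float32);B=cv2.cvtColor(b[y:y+h,x:x+w],6).astype(np.float32)
    s,r=cv2.phaseCorrelate(A,B);print(n,np.round(s,2),round(r,2),'absdiff',np.abs(A-B).mean().round(1))
bot.finish_job();st()
```

```text
tappet [ 0.51 -0.06] 1.0 absdiff 2.6
spring [ 0.05 -0.05] 1.03 absdiff 1.9
plug [-0.06  0.03] 1.02 absdiff 2.7
spare [ 0.43 -0.06] 1.0 absdiff 1.7
cap [ -16.96 -221.07] 0.0 absdiff 47.7
cap2 [-0.45 -0.46] 0.65 absdiff 13.6
the job is handed in; nothing more can be done
the job is handed in; nothing more can be done
```

The clamp is closed and the job is handed in; no verdict is reported. I pushed the strap round with the outside of the shut fingers until it met its stop pin. Only then did I push the cam lever down along its arc with the fingertip, lift off and take the hand away. The last move ended at about 16.5 s of the 45 s.

- **Strap:** the finger stopped following at about 6 N. After the lever was down, the top camera showed the outer strap's centre line within 0.3 mm of the fixture axis. The slice nearest the post read −4 mm in both views. I put that down to the stop pin's top falling in the mask and did not check it further.
- **Lever:** the motion stalled at about 12 N upward, with about 6 N of sideways force as well. The lever's slope measured 0.07 rad above level, against 0.087 for fully down. The strap top came down about 3.7 mm, as stated for a pressed foot.
- **Loose parts:** tappet, spring, plug and spare cap show image shifts of at most 0.5 pixel (about 1 mm) against the first picture, which I take as unmoved.
- **Cap:** the image comparison failed for it because the strap now covers part of it. In the scene picture it lies in its nest under the foot.
- **Hand:** the force reading was within about 1 N of zero after the retreat, with the fingers about 12 cm above the lever.

My first two move calls were refused because rows need all four values. Nothing moved on those calls.

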